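# Drive the stuck pin out of the freezer-lid hinge

### The job

Take the drift punch out of the tool block, feel for the stuck pin's bore in the top of the freezer-lid hinge in the cradle, and push the pin straight down with the punch until it is right out, standing on the pad of the tray below. Press gently: the rubber strips under the hinge must never be squashed by more than half. Then stand the punch fully home in the hole it came from, and leave the other things where they are.

Things in the scene. Friction and masses are not known exactly. Their poses are not given: they have to be found in the camera images.
- cradle: Fixed grey stand, 170 (x) by 130 (y) mm; origin at the centre of its underside, z up. Two rails along its x, open at the x ends, with rubber strips on top, 10 mm thick, tops 54 mm above the table. The aluminium hinge lies across them: a block 90 (x) by 30 (y) by 44 mm high, flat top 98 mm above the table, leaves to +y and -y. Under it is a catch tray with a thin pad.
- search_mid (a point): Point of the cradle (not of the hinge) at its x = 0, y = 0, level with the hinge block's top; axes as the cradle's. One upright bore, 9.5 mm wide with a small chamfer, runs through the block. Its y here is 0 within 0.5 mm, but the hinge was put down anywhere along the rails: the bore's x is anywhere from -20 to +20 mm and is not tracked: see it or feel for it.
- pin (a joint): How far (m) the pin has been driven down in the bore: 0 to 0.004 at the start; 0.041 is right out, head on the pad, and it stops there. Steel, 8 mm thick, 15 mm head underneath, so it goes out only downwards. At value q its plain upper end is 6 mm + q below the block's top (block 44 mm high). It moves under about 10 N, a little more when pushed faster.
- hinge (a joint): How far (m) the hinge, with its pin, has sunk on its 10 mm rubber strips: 0 unloaded, about 1 mm per 4 N of downward push after the first 1 N; it springs back. Half squashed is 0.005 (about 21 N); it bottoms at 0.009.
- block: Fixed wooden tool block, 62 (x) by 194 (y) by 62 mm high, origin at the centre of its underside. Three upright holes 9.5 mm wide in a row along its y axis, at y = -64, 0 and +64 mm, each holding one tool, tip down, shoulder on the block's top; which tool stands where varies.
- punch_grip (a point): Centre of the drift punch's round body, where to grip. Bare steel, 134 mm long: body 16 mm thick, 78 mm long (39 mm above and below this point), the slimmest and tallest tool in the block, dark band near its top; below the body a straight tip 6 mm thick, 56 mm long, hidden in the block at the start. z points from tip to top. About 0.14 kg.
- punch_tip (a point): Centre of the flat end of the drift punch's tip, 95 mm below punch_grip along the punch (56 mm below the shoulder). When the punch is fully home in the block it is 6 mm above the table.
- stub_mid (a point): Bystander in the block: a short dark punch, body 24 mm thick, standing 45 mm above the block; point at its body's centre.
- driver_mid (a point): Bystander in the block: a screwdriver with a black handle 28 mm thick, standing 70 mm above the block; point in its handle.
- jar_mid (a point): Bystander: amber glass jar, 64 mm wide, 85 mm high, between cradle and block; point half-way up.
- carton_mid (a point): Bystander: green carton 90 by 130 by 70 mm; point at its centre.
- mug_mid (a point): Bystander: white mug, 76 mm wide, 85 mm high; point half-way up.
- roll_mid (a point): Bystander: cardboard ring (empty tape core), 90 mm wide, 45 mm high; point at its centre.
- wrench_grip (a point): Bystander: steel wrench, 170 mm long, lying in front of the robot base; point on its handle.
There are look-alikes about, which are no part of the job. Of the things like the block, leave any that is white; of the rest the smaller one is meant. Leave any blue look-alike of the part that bears punch_grip alone.

How it is judged:
By the outcome, as a careful person would: the job done as asked, in the order asked, and still so for the second after the job is handed in, with the robot touching nothing.
It also fails if it takes over 72 s, if anything falls off the work surface, if the arm or the gripper's body presses on something with over 40 N, if the wrist force passes 120 N, or if a joint passes its speed limit or range.

### The arm

A 6-joint arm with a two-finger parallel gripper is mounted at the origin on the work surface. World frame = base frame: x ahead of the robot, y to its left, z up, the work surface at z = 0. Lengths are in m, angles in rad, forces in N, time in s.
With the tool pointing down it reaches from about 0.35 to 0.775 m from the base axis. Payload 7.3 kg.
Tool frame: the origin (TCP) lies on the centre line of the jaws, within the pads' length; the fingertips stand robot.nose_length ahead of it and the grasp point (between the pads) is the TCP (robot.nose_length is the distance from the TCP to the fingertips, in m); z points along the fingers, y is the direction in which the jaws open and shut (so a half turn about z gives the same grasp; the last joint's range is limited). The gripper opens to 92 mm and grips with 3 to 60 N. Pads are 19 mm wide; open, the fingers measure 130 mm over their backs; the gripper's body (75 mm by 190 mm) begins 47 mm behind the grasp point.
Start: joints at [-1.404, 0.342, 1.524, -0, 1.275, -0.146], TCP at [0.162, -0.5, 0.246] pointing down, gripper open.
Joint ranges: [-2.53, 2.53], [-0.77, 2.02], [0.04, 2.7], [-1, 4.14], [0.28, 2.66], [-3.11, 3.11]. Speed limits (rad/s): [2.57, 2.57, 3.14, 3.14, 3.14, 3.14].

### API

Orientations are given as [roll, pitch, yaw] about the fixed x, y, z axes, in that order (R = Rz(yaw) Ry(pitch) Rx(roll)).
In Python, from cell import robot, read_camera gives the robot as it stands.
- The arm moves only by the shell command python3 -m crank 'ROWS' [FORCE]. ROWS is JSON, a list of rows, each a list of 7 numbers: the shift along the tool's x, y, z in cm, then the turn, a rotation vector about the tool's x, y, z in degrees, then the opening, from 0 (shut) to 1 (fully open). In form: [[tx, ty, tz, wx, wy, wz, jaw], ...]. A call has 1 to 5 rows; each row is the pose to reach, as a shift and turn from the pose commanded when the call began, along the tool's axes at that moment; what a row does not reach only later rows make up. A row lasts 1/8 s, in which the tool goes at most 62.5 mm and 10.7 degrees, less where a joint would pass 70% of its speed; a pose out of reach is approached as far as the arm can. A call with a gripper value outside its range is refused whole. The fingers move at their own pace and stop on an object; FORCE is the grip in N (left out, the last holds). Time passes only in rows, so rows that repeat a pose let the fingers close. It gives the time, the measured TCP pose, the force and the opening at its end, in the units of the state.
- robot.observe(): the state, without advancing time (a new reading comes with each control period).
- read_camera(name): name is "scene" or "top" or "wrist"; returns a dict with "frame" (420x560x3 uint8, red, green, blue), "intrinsics" (3x3 intrinsics, pixels), "R" (3x3) and "t" (3): a world point X has camera coordinates R X + t. Camera axes: x right, y down, z forward; pixel columns grow to the right and rows downward; lengths in m; the calibration is good to about 2 mm. A picture is of the moment at which its call begins. There is no depth.
- robot.hand_in(): hands the job in, once; it reports no verdict.
The state is a dict: "time": time; "qpos": joint angles; "qvel": joint speeds; "joint_efforts": joint torques, N m; "tool_pos": TCP position; "tool_rot": TCP orientation; "contact_force": force on the tool from outside, world axes, zero at the start; "torque": the same for the moment, N m; "opening": finger opening in m.
Only numpy, scipy, OpenCV 4.12 (cv2) and the standard library are available. Lean on these libraries where they do the work, as an engineer would, in place of code of your own. Each camera call takes 0.05 s, during which the arm holds its last target.

## Working session

There is one attempt and no reset: what is moved stays moved. The work goes in short steps, Python scripts to look and compute and a shell command to move; the robot and the scene stay as the last step left them, time stands still between calls to the robot, and variables do not carry over. Pictures are saved under pics/ and viewed, and the job is handed in when it is done.

```bash
ls; mkdir -p pics
python3 - <<'E'
from cell import robot, read_camera
import cv2,numpy as np
print(robot.observe(), robot.nose_length)
for n in ["scene","top","wrist"]:
    c=read_camera(n); cv2.imwrite(f"pics/{n}0.png",c["frame"][:,:,::-1]); print(n,c["intrinsics"].tolist(),np.round(c["R"],4).tolist(),np.round(c["t"],4).tolist())
print(robot.observe()["time"])
E
```

```text
pics
{'time': 0.0, 'qpos': array([-1.40399334e+00,  3.42714073e-01,  1.52504247e+00, -2.79842763e-05,
        1.27539465e+00, -1.46008882e-01]), 'qvel': array([ 1.20975252e-04,  1.57928253e-03, -3.30527452e-05,  1.17475713e-03,
       -3.05159364e-04,  1.03370034e-03]), 'joint_efforts': array([ 2.86857801e-03, -4.31238019e+01, -2.44221675e+01,  7.20128207e-02,
        5.58935059e-02, -1.22473562e-04]), 'tool_pos': array([ 0.16150458, -0.49913104,  0.24504055]), 'tool_rot': array([-3.14004681e+00, -2.00277736e-04,  3.12819877e-01]), 'contact_force': array([0.21730059, 0.46432612, 0.20324341]), 'torque': array([ 0.00118035, -0.01566431,  0.05144137]), 'opening': 0.09175182553243878} 0.019
scene [[409.47943102474, 0.0, 277.6948486757721], [0.0, 409.47943102474, 214.8074708113723], [0.0, 0.0, 1.0]] [[0.8837, 0.4681, -0.0019], [0.2404, -0.4573, -0.8562], [-0.4017, 0.7561, -0.5167]] [-0.4637, -0.0694, 1.2016]
top [[499.2540495871916, 0.0, 275.35376158112916], [0.0, 499.2540495871916, 204.73981759515337], [0.0, 0.0, 1.0]] [[0.0248, -0.9996, -0.0119], [-0.9841, -0.0223, -0.1761], [0.1758, 0.0161, -0.9843]] [-0.052, 0.5707, 1.1369]
wrist [[333.08336420279585, 0.0, 282.3372785475943], [0.0, 333.08336420279585, 212.61148943467595], [0.0, 0.0, 1.0]] [[0.3077, -0.9515, -0.001], [-0.9091, -0.2944, 0.2946], [-0.2806, -0.0898, -0.9556]] [-0.5249, -0.0367, 0.3907]
0.15
```

View pics/scene0.png

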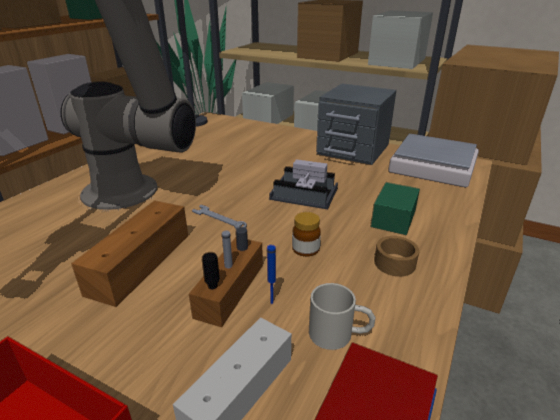

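View pics/top0.png

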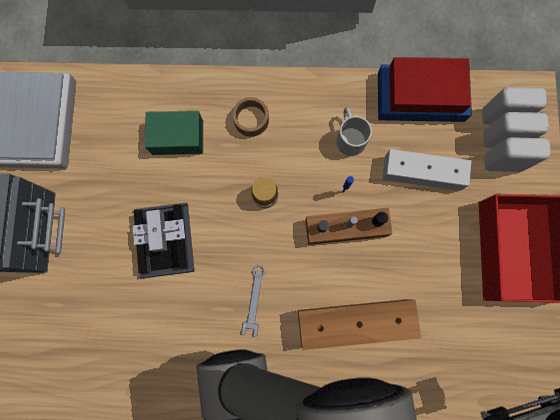

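View pics/wrist0.png

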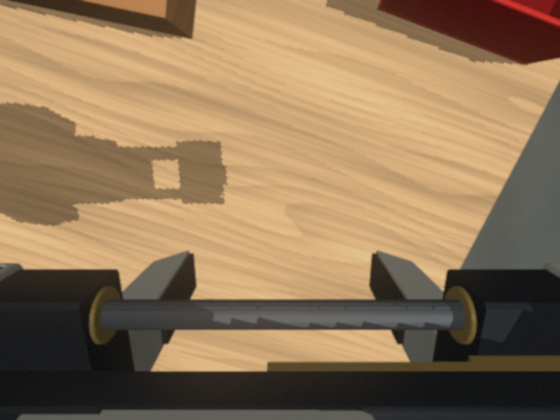

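Run:
```python
import cv2,numpy as np
s=cv2.imread("pics/scene0.png"); t=cv2.imread("pics/top0.png")
a=cv2.resize(s[215:325,185:295],(600,600),interpolation=cv2.INTER_CUBIC); cv2.imwrite("pics/c1.png",a)
a=cv2.resize(t[170:260,295:405],(770,630),interpolation=cv2.INTER_CUBIC)[:600]; cv2.imwrite("pics/c2.png",a)
a=cv2.resize(t[195:285,120:210],(600,600),interpolation=cv2.INTER_CUBIC); cv2.imwrite("pics/c3.png",a)
a=cv2.resize(s[150:210,260:350],(800,533),interpolation=cv2.INTER_CUBIC); cv2.imwrite("pics/c4.png",a)
```

```text
(no output)
```

View pics/c1.png

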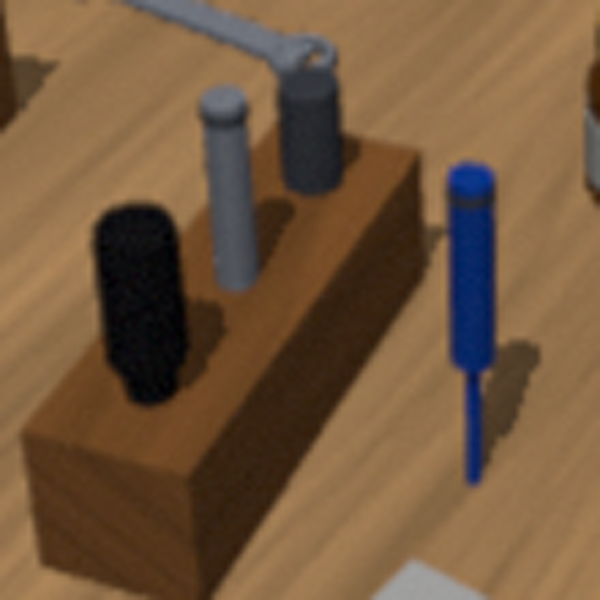

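View pics/c2.png

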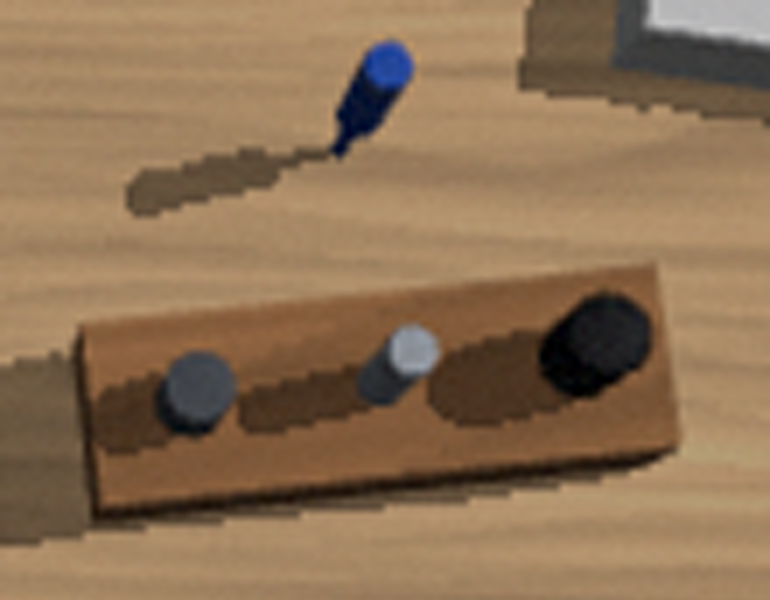

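View pics/c3.png

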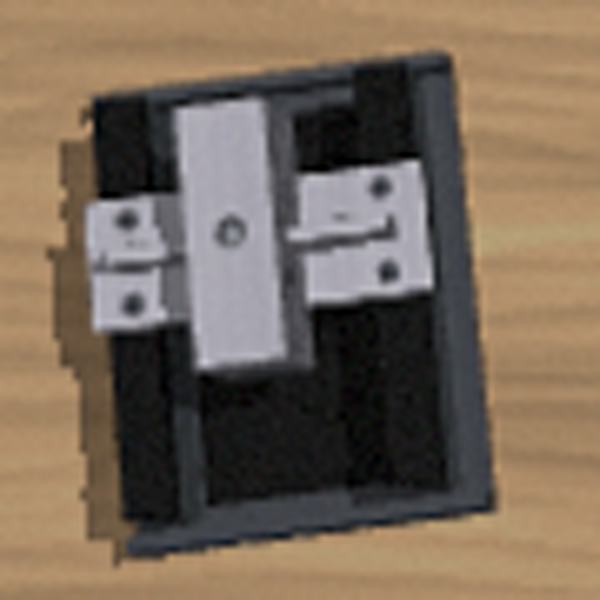

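View pics/c4.png

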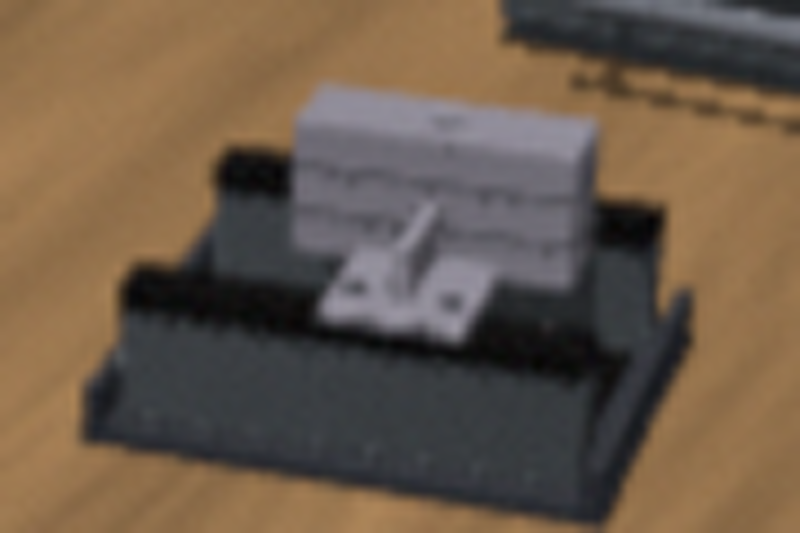

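```bash
cat > h.py <<'E'
import numpy as np
from scipy.spatial.transform import Rotation as Rn
def ray(c,u,v):
    d=np.linalg.solve(c["intrinsics"],[u,v,1.0]); R=c["R"];return -R.T@c["t"],R.T@d
def plane(c,u,v,z):
    o,d=ray(c,u,v); return o+d*(z-o[2])/d[2]
def tri(*obs):
    A=np.zeros((3,3));b=np.zeros(3);L=[]
    for c,u,v in obs:
        o,d=ray(c,u,v); d=d/np.linalg.norm(d);P=np.eye(3)-np.outer(d,d);A+=P;b+=P@o;L.append((o,P))
    x=np.linalg.solve(A,b); return x,[round(1000*np.linalg.norm(P@(x-o)),1) for o,P in L]
def proj(c,X):
    p=c["intrinsics"]@(c["R"]@np.asarray(X)+c["t"]);return p[:2]/p[2]
def un(x0,y0,sx,sy,u,v): return (u+.5)/sx-.5+x0,(v+.5)/sy-.5+y0
E
python3 - <<'E'
from h import *
from cell import robot, read_camera
S=read_camera("scene");T=read_camera("top")
np.set_printoptions(precision=4,suppress=True)
c1=lambda u,v:(S,)+un(185,215,600/110,600/110,u,v)
c2=lambda u,v:(T,)+un(295,170,7,7,u,v)
c3=lambda u,v:(T,)+un(120,195,600/90,600/90,u,v)
c4=lambda u,v:(S,)+un(260,150,800/90,533/60,u,v)
print("punch top",tri(c1(223,100),c2(414,350)))
print("punch base",tri(c1(237,282),c2(378,392)))
for p in [(85,325),(657,265),(678,445),(98,510)]: print(plane(*c2(*p),.062))
print("blk corner",tri(c1(420,152),c2(85,325)),tri(c1(192,475),c2(657,265)))
print("bore",plane(*c3(231,231),.098), tri(c3(231,231),c4(452,122)))
for p in [(175,105),(265,98),(287,360),(197,370)]: print("hb",plane(*c3(*p),.098))
for p in [(95,97),(450,55),(493,508),(127,555)]: print("cr",plane(*c3(*p),.01))
print("jar",plane(T,264,188,.085),"blue",plane(*c2(388,65),.134))
E
```

```text
punch top (array([ 0.527 , -0.2112,  0.1405]), [np.float64(0.4), np.float64(0.4)])
punch base (array([ 0.5252, -0.2101,  0.0609]), [np.float64(1.0), np.float64(1.0)])
[ 0.5445 -0.1127  0.062 ]
[ 0.5693 -0.3039  0.062 ]
[ 0.5087 -0.31    0.062 ]
[ 0.4826 -0.1179  0.062 ]
blk corner (array([ 0.5449, -0.1122,  0.0635]), [np.float64(0.8), np.float64(0.8)]) (array([ 0.5699, -0.3026,  0.0643]), [np.float64(1.3), np.float64(1.3)])
bore [0.5006 0.234  0.098 ] (array([0.5014, 0.2342, 0.0997]), [np.float64(1.1), np.float64(1.1)])
hb [0.5436 0.2562 0.098 ]
hb [0.5467 0.2255 0.098 ]
hb [0.4572 0.2121 0.098 ]
hb [0.4531 0.2423 0.098 ]
cr [0.56   0.3107 0.01  ]
cr [0.5788 0.1801 0.01  ]
cr [0.413  0.1552 0.01  ]
cr [0.393  0.2866 0.01  ]
jar [ 0.6044 -0.0117  0.085 ] blue [ 0.619  -0.2043  0.134 ]
```

The tools stand in three candidate blocks: large brown at scene (135,250), white at (240,375) and small brown at (230,280). The small brown one is meant, since it isn't white and is the smaller of the other two. In it are the black driver (210,268), the bare-steel slim punch with a dark band (228,245) and the dark stub (242,237). The free-standing blue punch (272,272) is the look-alike. The crops confirm the punch: its top is at z≈0.140 and its shoulder at 0.061. The bore shows as a dark ring at top (154.7,229.7).

```bash
cat >> h.py <<'E'
def go(s,target,yaw=None):
    "shift (cm) in tool axes and turn (deg) to world target"
    R=Rn.from_euler('xyz',s["tool_rot"]); d=R.inv().apply(np.asarray(target)-s["tool_pos"])*100
    w=None
    if yaw is not None:
        w=np.degrees((R.inv()*Rn.from_euler('xyz',[np.pi,0,yaw])).as_rotvec())
    return np.round(d,2),(None if w is None else np.round(w,2))
E
python3 - <<'E'
from h import *
from cell import robot
s=robot.observe(); print(go(s,[.5255,-.2105,.245],1.70))
E
```

```text
(array([ 43.52, -16.28,   0.06]), array([-3.000e-02, -3.000e-02, -7.948e+01]))
```

```bash
python3 -m crank '[[5.4,-2.0,0,0,0,-9.9,1],[10.8,-4.0,0,0,0,-19.8,1],[16.3,-6.1,0,0,0,-29.8,1],[21.7,-8.1,0,0,0,-39.7,1],[27.2,-10.2,0,0,0,-49.6,1]]' 20
python3 - <<'E'
from h import *
from cell import robot
s=robot.observe(); print(go(s,[.5255,-.2105,.245],1.70))
E
```

```text
time: 0.88
tool_pos: [0.3903, -0.3175, 0.2458]
tool_rot: [3.141, 0.0, 1.184]
contact_force: [0.4, 0.0, -0.1]
opening: 0.0919
(array([15.01,  8.49,  0.08]), array([ 2.000e-02,  2.000e-02, -2.957e+01]))
```

```bash
python3 -m crank '[[5,2.8,0,0,0,-9.9,1],[10,5.7,0,0,0,-19.8,1],[15.0,8.5,0,0,0,-29.6,1],[15.0,8.5,0,0,0,-29.6,1]]'
python3 - <<'E'
from h import *
from cell import robot,read_camera
import cv2
s=robot.observe(); print(s["tool_pos"],s["tool_rot"],go(s,[.5255,-.2105,.245],1.70))
c=read_camera("wrist"); cv2.imwrite("pics/w1.png",c["frame"][:,:,::-1]); print(-c["R"].T@c["t"]); print(proj(c,[.526,-.211,.14]),proj(c,[.526,-.2107,.062]))
E
```

```text
time: 1.38
tool_pos: [0.5271, -0.2099, 0.2451]
tool_rot: [3.141, -0.001, 1.701]
contact_force: [0.6, -0.5, -0.6]
opening: 0.0916
[ 0.52706797 -0.20987001  0.24513173] [ 3.14134075e+00 -6.95546670e-04  1.70117822e+00] (array([-0.04, -0.16,  0.01]), array([ 0.01, -0.04,  0.07]))
[ 0.51654698 -0.13090937  0.38368072]
[280.62578998 219.25853331] [280.96101257 194.31453899]
```

View pics/w1.png

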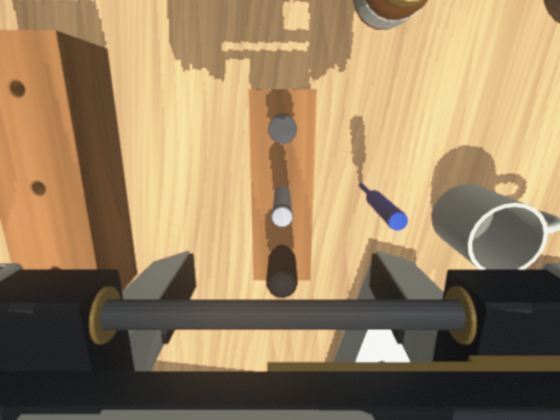

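Run:
```python
from h import *
from cell import robot,read_camera
import cv2
c=read_camera("wrist"); f=c["frame"][:,:,::-1]
cv2.imwrite("pics/c5.png",cv2.resize(f[80:290,200:410],(800,800),interpolation=cv2.INTER_CUBIC)[:600])
```

```text
(no output)
```

View pics/c5.png

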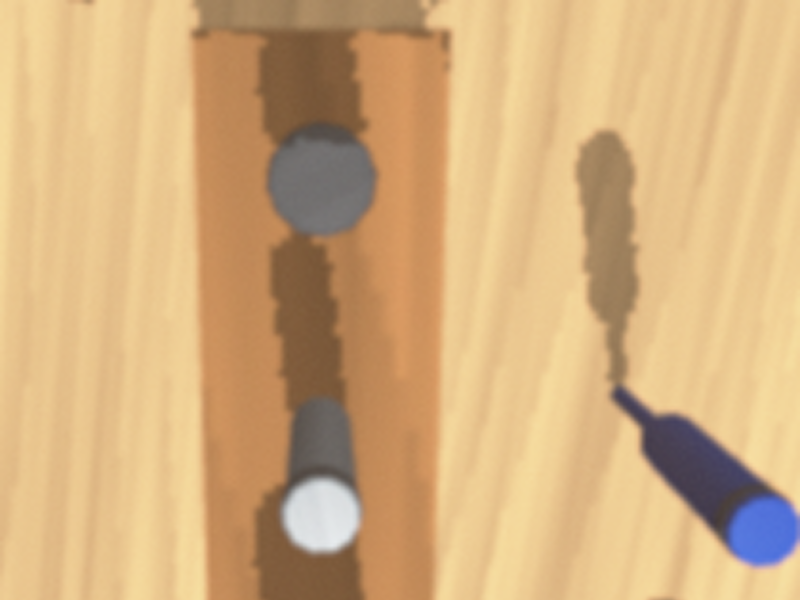

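Run:
```python
from h import *
from cell import robot,read_camera
np.set_printoptions(precision=4,suppress=True)
S=read_camera("scene");T=read_camera("top");W=read_camera("wrist")
c1=lambda u,v:(S,)+un(185,215,600/110,600/110,u,v)
c2=lambda u,v:(T,)+un(295,170,7,7,u,v)
c5=lambda u,v:(W,)+un(200,80,800/210,800/210,u,v)
print(tri(c1(223,100),c2(414,350),c5(321,514)),tri(c1(223,100),c5(321,514)),tri(c2(414,350),c5(321,514)))
print("wrist@.14",plane(*c5(321,514),.14))
a,b=plane(*c5(197,32),.062),plane(*c5(450,32),.062)
print(a,b, "mid@600",plane(*c5(208,590),.062),plane(*c5(436,590),.062))
s=robot.observe(); print(s["tool_pos"],s["tool_rot"])
```

```text
(array([ 0.5262, -0.2108,  0.1401]), [np.float64(0.9), np.float64(0.8), np.float64(1.3)]) (array([ 0.5258, -0.2103,  0.1397]), [np.float64(1.0), np.float64(1.0)]) (array([ 0.5256, -0.2107,  0.1421]), [np.float64(1.0), np.float64(1.0)])
wrist@.14 [ 0.5249 -0.2108  0.14  ]
[ 0.4842 -0.1193  0.062 ] [ 0.544 -0.112  0.062] mid@600 [ 0.5006 -0.2604  0.062 ] [ 0.562  -0.2528  0.062 ]
[ 0.524  -0.2137  0.2458] [-3.1412  0.0002  1.6927]
```

Run:
```python
from h import *
from cell import robot,read_camera
np.set_printoptions(precision=4,suppress=True)
import cv2
for i in range(3):
    c=read_camera("wrist"); s=robot.observe(); print(s["time"],s["tool_pos"],s["tool_rot"],-c["R"].T@c["t"],s["qpos"])
f=c["frame"][:,:,::-1]
cv2.imwrite("pics/c6.png",cv2.resize(f[80:290,200:410],(800,800),interpolation=cv2.INTER_CUBIC)[:600])
np.savez("w6.npz",**{k:c[k] for k in("intrinsics","R","t")})
```

```text
1.675 [ 0.524  -0.2137  0.2459] [-3.1415  0.0002  1.6926] [ 0.5142 -0.1345  0.3842] [-0.5225  0.4173  1.4084 -0.0003  1.3158 -0.6443]
1.725 [ 0.5241 -0.2137  0.2459] [3.1416 0.0002 1.6927] [ 0.5142 -0.1346  0.3843] [-0.5225  0.4173  1.4083 -0.0002  1.3158 -0.6444]
1.775 [ 0.5242 -0.2136  0.246 ] [3.1415 0.0003 1.693 ] [ 0.5143 -0.1346  0.3844] [-0.5223  0.4173  1.4081 -0.0002  1.3159 -0.6444]
```

View pics/c6.png

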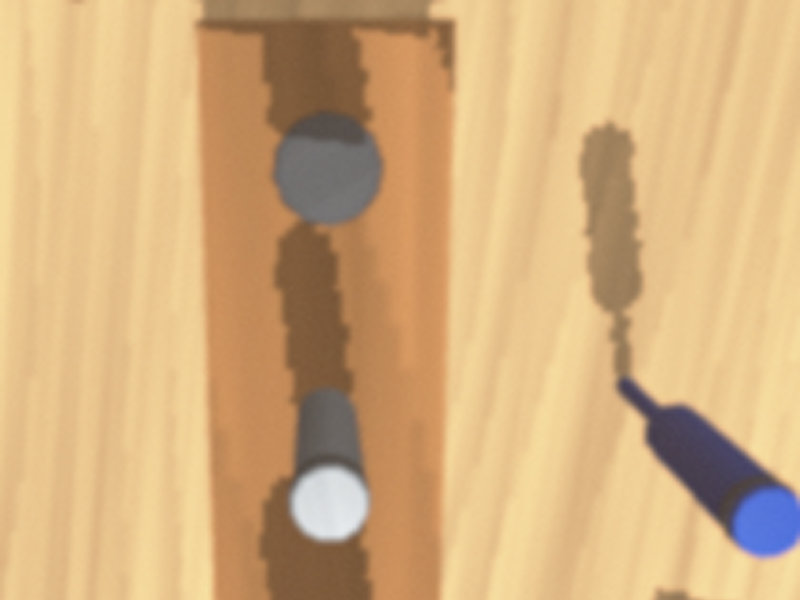

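Run:
```python
from h import *
from cell import robot,read_camera
np.set_printoptions(precision=4,suppress=True)
S=read_camera("scene");T=read_camera("top");W=dict(np.load("w6.npz"))
c1=lambda u,v:(S,)+un(185,215,600/110,600/110,u,v)
c2=lambda u,v:(T,)+un(295,170,7,7,u,v)
c5=lambda u,v:(W,)+un(200,80,800/210,800/210,u,v)
x=tri(c1(223,100),c2(414,350),c5(329,503))
print(x,tri(c1(223,100),c5(329,503)),tri(c2(414,350),c5(329,503)))
print("wrist@.14",plane(*c5(329,503),.14))
a,b=plane(*c5(199,22),.062),plane(*c5(454,22),.062)
c,d=plane(*c5(215,590),.062),plane(*c5(441,590),.062); print(a,b,c,d)
print("yaw",np.degrees(np.arctan2(*(b-a)[[1,0]])),np.degrees(np.arctan2((a-c)[1],(a-c)[0]))-90)
s=robot.observe(); print(go(s,[.526,-.2108,.15],1.70))
```

```text
(array([ 0.5266, -0.2101,  0.1396]), [np.float64(0.2), np.float64(1.4), np.float64(1.3)]) (array([ 0.5263, -0.209 ,  0.139 ]), [np.float64(0.2), np.float64(0.2)]) (array([ 0.5277, -0.2126,  0.1286]), [np.float64(0.9), np.float64(0.9)])
wrist@.14 [ 0.5264 -0.2086  0.14  ]
[ 0.4846 -0.1173  0.062 ] [ 0.5448 -0.1099  0.062 ] [ 0.5026 -0.2605  0.062 ] [ 0.5635 -0.2531  0.062 ]
yaw 6.98946301258606 7.158444069079934
(array([0.24, 0.18, 9.59]), array([ 0.01,  0.02, -0.37]))
```

```bash
python3 -m crank '[[0.3,0.2,4.5,0,0,0,0.6],[0.3,0.2,9.5,0,0,0,0.6],[0.35,0.22,13.5,0,0,0,0.6],[0.35,0.22,14.4,0,0,0,0.6],[0.35,0.22,14.4,0,0,0,0.6]]' 50
python3 - <<'E'
from h import *
from cell import robot,read_camera
import cv2
for i in range(3):
    c=read_camera("wrist")
s=robot.observe(); print(s["time"],s["tool_pos"],s["tool_rot"],s["contact_force"],go(s,[.5264,-.2100,.101]))
f=c["frame"][:,:,::-1]
cv2.imwrite("pics/w7.png",f)
cv2.imwrite("pics/s7.png",cv2.resize(read_camera("scene")["frame"][190:310,170:310,::-1],(700,600),interpolation=cv2.INTER_CUBIC))
E
```

```text
time: 2.5
tool_pos: [0.5269, -0.2094, 0.1023]
tool_rot: [3.141, 0.0, 1.695]
contact_force: [-0.8, -0.6, 0.6]
opening: 0.0556
2.65 [ 0.52765689 -0.20958292  0.10363278] [3.13874058e+00 2.19179578e-03 1.69495552e+00] [0.28458618 0.71756601 0.50797197] (array([-0.03, -0.13,  0.26]), None)
```

View pics/w7.png

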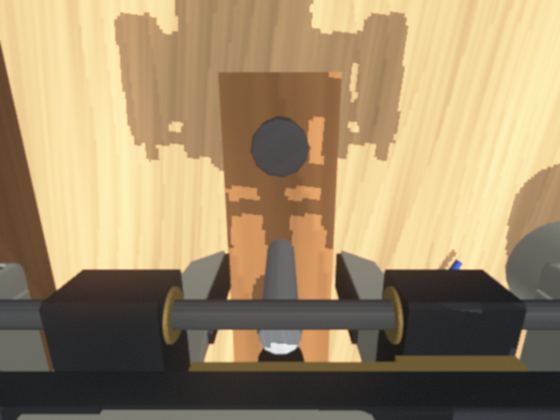

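View pics/s7.png

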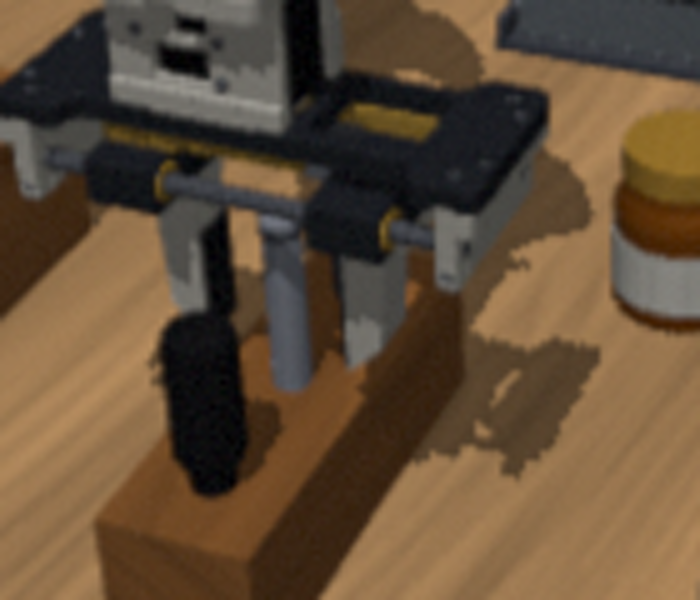

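```bash
python3 -m crank '[[0,-0.05,0.1,0,0,0,0.3],[0,-0.05,0.1,0,0,0,0],[0,-0.05,0.1,0,0,0,0],[0,-0.05,0.1,0,0,0,0],[0,-0.05,0.1,0,0,0,0]]' 50
python3 - <<'E'
from h import *
from cell import robot
s=robot.observe(); print(s["time"],s["tool_pos"],s["tool_rot"],s["contact_force"],s["torque"],s["opening"],go(s,[.5264,-.2100,.101]))
E
```

```text
time: 3.32
tool_pos: [0.5262, -0.209, 0.1007]
tool_rot: [3.142, 0.0, 1.695]
contact_force: [-0.0, 0.5, -0.0]
opening: 0.0148
3.325 [ 0.52618931 -0.20901148  0.10071461] [3.14153287e+00 8.63207371e-05 1.69506115e+00] [-0.03962127  0.48510307 -0.00514787] [-0.05594106 -0.12006189 -0.00141928] 0.01478621965906933 (array([-0.1 ,  0.01, -0.03]), None)
```

```bash
python3 -m crank '[[0,0,-1,0,0,0,0],[0,0,-5,0,0,0,0],[0,0,-10,0,0,0,0],[0,0,-15,0,0,0,0],[0,0,-15,0,0,0,0]]' 50
python3 - <<'E'
from h import *
from cell import robot,read_camera
import cv2
for i in range(4): w=read_camera("wrist")
cv2.imwrite("pics/w8.png",w["frame"][:,:,::-1])
cv2.imwrite("pics/s8.png",read_camera("scene")["frame"][:,:,::-1])
s=robot.observe(); print(s["time"],s["tool_pos"],s["tool_rot"],s["contact_force"],s["torque"],s["opening"],go(s,[.5008,.2338,.25]))
E
```

```text
time: 3.95
tool_pos: [0.5277, -0.2098, 0.2557]
tool_rot: [3.134, 0.006, 1.695]
contact_force: [0.6, 0.0, -1.4]
opening: 0.0154
4.2 [ 0.52543621 -0.20864049  0.24911853] [-3.13894870e+00 -1.87794511e-03  1.69503380e+00] [ 1.33014125  0.10832973 -1.48224089] [-0.03513475 -0.14609219  0.01920137] 0.01534191864558515 (array([ 4.421e+01,  3.040e+00, -1.000e-02]), None)
```

View pics/s8.png

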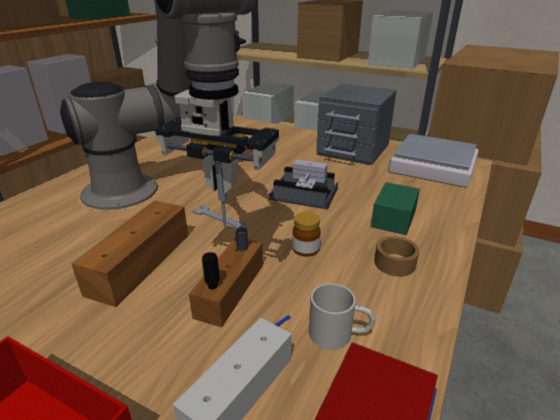

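View pics/w8.png

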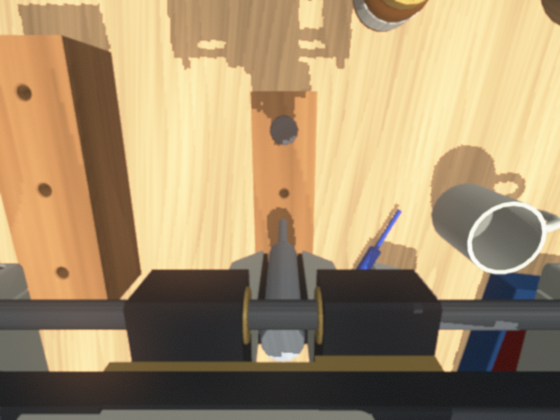

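The blue look-alike, which stood on its tip before, now lies flat (wrist w8: tip at (399,209), body near (370,260)). I need to know when and how this happened before going on.

Run:
```python
from h import *
from cell import robot,read_camera
import cv2
np.set_printoptions(precision=4,suppress=True)
S=read_camera("scene");T=read_camera("top");W=read_camera("wrist")
W6=dict(np.load("w6.npz"))
c1=lambda u,v:(S,)+un(185,215,600/110,600/110,u,v)
c2=lambda u,v:(T,)+un(295,170,7,7,u,v)
c6=lambda u,v:(W6,)+un(200,80,800/210,800/210,u,v)
print("blue top",tri(c1(471,172),c2(389,66),c6(766,522)))
print("blue tip",tri(c1(474,483),c2(339,153),c6(625,382)))
cv2.imwrite("pics/t9.png",T["frame"][:,:,::-1])
cv2.imwrite("pics/w9.png",cv2.resize(W["frame"][180:300,320:460,::-1],(700,600),interpolation=cv2.INTER_CUBIC))
f=cv2.imread("pics/w7.png");cv2.imwrite("pics/w7c.png",cv2.resize(f[180:300,320:560],(800,400),interpolation=cv2.INTER_CUBIC))
```

```text
blue top (array([ 0.618 , -0.2035,  0.1355]), [np.float64(1.2), np.float64(1.0), np.float64(1.3)])
blue tip (array([ 0.6187, -0.2032, -0.0004]), [np.float64(0.1), np.float64(1.9), np.float64(1.9)])
```

View pics/t9.png

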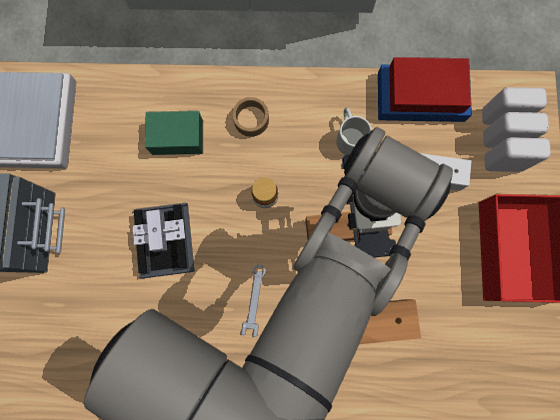

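View pics/w9.png

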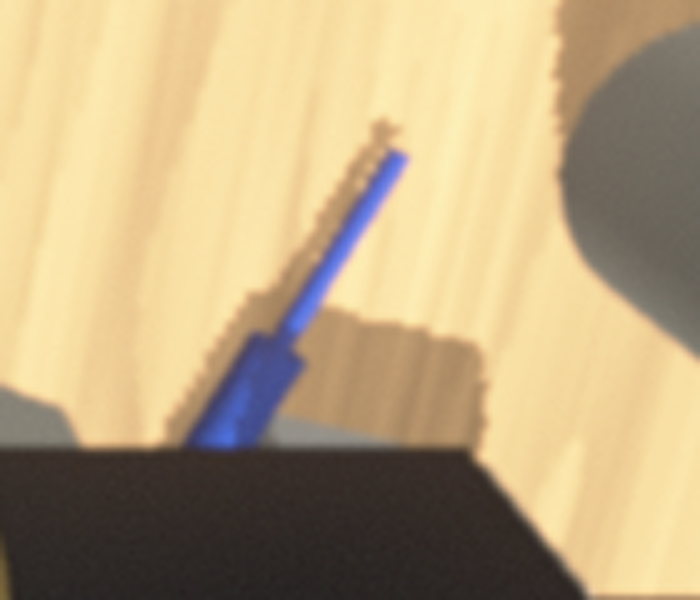

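View pics/w7c.png

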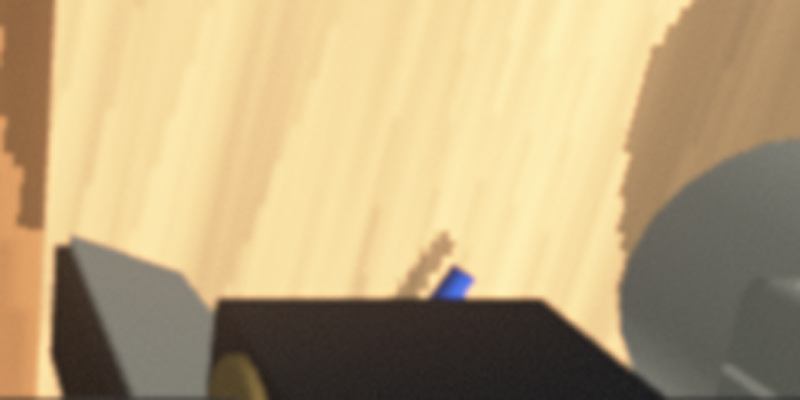

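The blue one was already down in w7 (just after my descent), so the gripper's end most likely tipped it. It had been standing on its own tip at (0.618,-0.203), within the 95 mm half-length of the gripper body. It isn't in the way, so I'll do the main job and come back to it afterwards.

```bash
python3 -m crank '[[3,0.2,0,0,0,0,0],[8,0.5,0,0,0,0,0],[13.5,0.9,0,0,0,0,0],[19,1.3,0,0,0,0,0],[24.5,1.7,0,0,0,0,0]]' 55
python3 - <<'E'
from h import *
from cell import robot
s=robot.observe(); print(s["time"],s["tool_pos"],s["tool_rot"],s["contact_force"],s["opening"],go(s,[.5008,.2338,.25],1.695))
E
```

```text
time: 4.97
tool_pos: [0.5122, 0.0379, 0.2503]
tool_rot: [-3.141, -0.0, 1.695]
contact_force: [1.1, -0.1, -0.9]
opening: 0.0151
4.975 [0.51223611 0.03785931 0.25026688] [-3.14093593e+00 -6.28053656e-05  1.69476715e+00] [ 1.06420083 -0.12750941 -0.93440199] 0.015124601546703047 (array([19.59,  1.29,  0.03]), array([-0.04, -0.  , -0.01]))
```

```bash
python3 -m crank '[[5.5,0.3,0,0,0,0,0],[11,0.7,0,0,0,0,0],[16,1.0,0,0,0,0,0],[18.5,1.2,0,0,0,0,0],[19.6,1.3,0,0,0,0,0]]' 55
python3 - <<'E'
from h import *
from cell import robot,read_camera
import cv2
for i in range(6): w=read_camera("wrist")
cv2.imwrite("pics/w10.png",w["frame"][:,:,::-1])
s=robot.observe(); print(s["time"],s["tool_pos"],s["tool_rot"],s["contact_force"],s["torque"],s["opening"],go(s,[.5008,.2338,.25],1.695))
np.savez("w10.npz",**{k:w[k] for k in("intrinsics","R","t")})
print(proj(w,[.5006,.234,.098]),proj(w,s["tool_pos"]-[0,0,.095]))
E
```

```text
time: 5.6
tool_pos: [0.5008, 0.2336, 0.2501]
tool_rot: [-3.14, 0.0, 1.697]
contact_force: [-0.3, 0.6, -2.5]
opening: 0.0152
5.9 [0.5014753  0.2311724  0.25063846] [-3.14140028e+00  4.06119406e-04  1.69362516e+00] [ 0.26128968 -0.4097317  -1.34439857] [-0.05320812 -0.10245207 -0.03575895] 0.0152655891688825 (array([ 0.27, -0.03,  0.06]), array([-0.01,  0.02, -0.08]))
[281.72085549 198.51103662] [282.33226628 222.24783545]
```

View pics/w10.png

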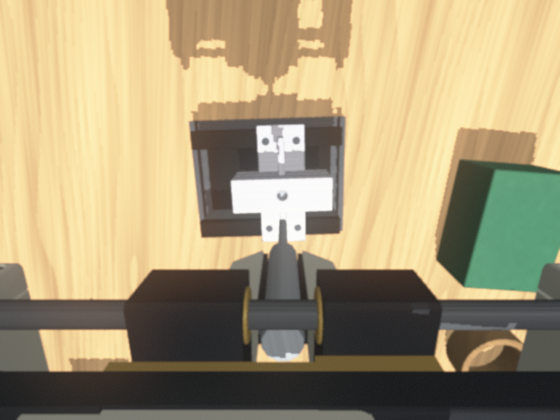

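Run:
```python
import cv2
f=cv2.imread("pics/w10.png");cv2.imwrite("pics/c10.png",cv2.resize(f[170:260,220:340],(800,600),interpolation=cv2.INTER_CUBIC))
```

```text
(no output)
```

View pics/c10.png

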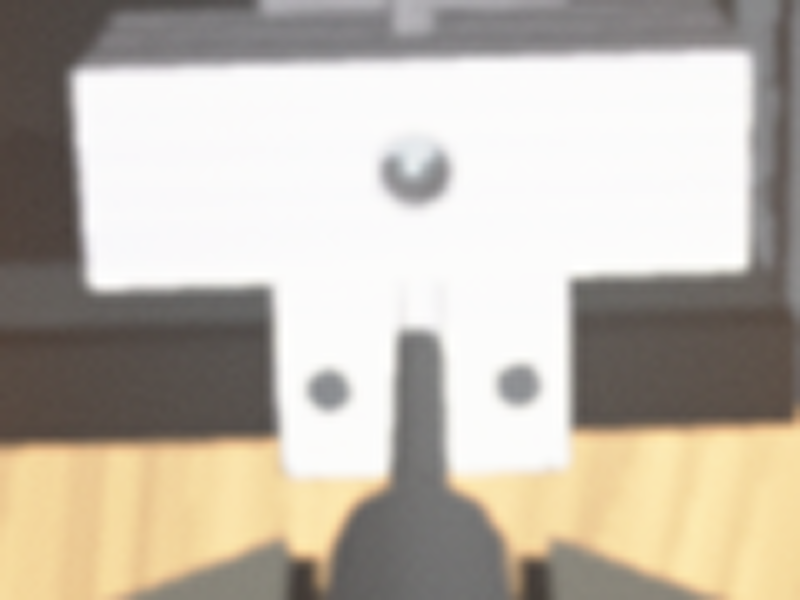

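Run:
```python
from h import *
from cell import robot
np.set_printoptions(precision=4,suppress=True)
W=dict(np.load("w10.npz")); s=robot.observe()
c=lambda u,v:(W,)+un(220,170,800/120,600/90,u,v)
print("bore wrist",plane(*c(415,171),.098))
R=Rn.from_euler('xyz',s["tool_rot"]).as_matrix()
tip=s["tool_pos"]+R@[0,0,.095]; print("tip nominal",tip,"rim proj",proj(W,tip+R@[.003,0,0]),"obs",c(420,332)[1:])
rim=plane(*c(420,332),tip[2]); print("tip from img",rim-R@[.003,0,0])
for p in [(75,68),(750,50),(752,270),(92,290)]: print(plane(*c(*p),.098))
```

```text
bore wrist [0.5003 0.237  0.098 ]
tip nominal [0.5015 0.2311 0.1556] rim proj [282.3088 218.447 ] obs (282.575, 219.375)
tip from img [0.5017 0.2304 0.1556]
[0.4537 0.2455 0.098 ]
[0.5425 0.2589 0.098 ]
[0.5478 0.2288 0.098 ]
[0.4584 0.2149 0.098 ]
```

```bash
python3 - <<'E'
from h import *
from cell import robot
s=robot.observe(); print(go(s,[.5001,.2365,.202],1.695))
E
python3 -m crank '[[0.3,-0.2,2,0,0,0,0],[0.5,-0.2,4,0,0,0,0],[0.5,-0.2,4.85,0,0,0,0],[0.5,-0.2,4.85,0,0,0,0],[0.5,-0.2,4.85,0,0,0,0]]' 55
python3 - <<'E'
from h import *
from cell import robot,read_camera
import cv2
for i in range(4): w=read_camera("wrist")
f=w["frame"][:,:,::-1]; cv2.imwrite("pics/w11.png",cv2.resize(f[170:260,220:340],(800,600),interpolation=cv2.INTER_CUBIC))
f=read_camera("scene")["frame"][:,:,::-1]; cv2.imwrite("pics/s11.png",cv2.resize(f[100:210,240:370],(709,600),interpolation=cv2.INTER_CUBIC))
s=robot.observe(); print(s["time"],s["tool_pos"],s["tool_rot"],s["contact_force"],s["torque"],s["opening"])
np.savez("w11.npz",**{k:w[k] for k in("intrinsics","R","t")})
E
```

```text
(array([ 0.55, -0.07,  4.86]), array([-0.01,  0.02, -0.08]))
time: 6.52
tool_pos: [0.4992, 0.2369, 0.203]
tool_rot: [3.14, -0.0, 1.695]
contact_force: [0.4, 0.3, -1.7]
opening: 0.0149
6.775 [0.49879996 0.23707549 0.20262472] [ 3.14076469e+00 -3.00027615e-05  1.69514275e+00] [ 0.12372637  0.11437669 -1.80807882] [-0.01084563 -0.13364085  0.03504387] 0.015395705971755377
```

View pics/w11.png

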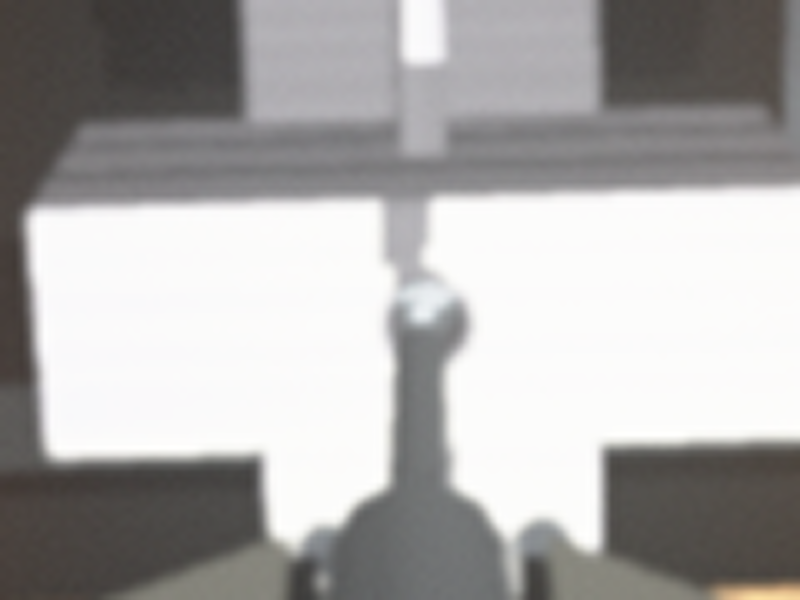

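View pics/s11.png

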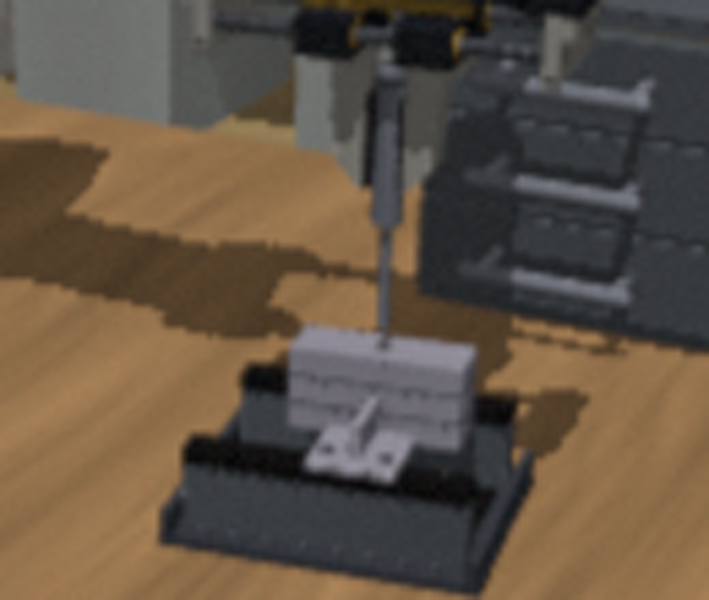

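Run:
```python
from h import *
from cell import robot
np.set_printoptions(precision=4,suppress=True)
W=dict(np.load("w11.npz")); s=robot.observe()
c=lambda u,v:(W,)+un(220,170,800/120,600/90,u,v)
b=plane(*c(429,312),.098)
R=Rn.from_euler('xyz',s["tool_rot"]).as_matrix()
tip=s["tool_pos"]+R@[0,0,.095]
rim=plane(*c(420,331),tip[2])-R@[.003,0,0]
print(b,tip,rim,"need",b-rim, "tool",R.T@(b-rim)*100, "bore width", np.linalg.norm(plane(*c(389,312),.098)-plane(*c(469,312),.098)))
for p in [(28,208),(44,460)]: print(plane(*c(*p),.098))
```

```text
[0.5002 0.2386 0.098 ] [0.4989 0.2371 0.1076] [0.4994 0.2364 0.1076] need [ 0.0008  0.0022 -0.0096] tool [0.2113 0.1056 0.9626] bore width 0.00921112426983012
[0.4535 0.2453 0.098 ]
[0.4576 0.2149 0.098 ]
```

```bash
python3 -m crank '[[0.2,0.09,0.4,0,0,0,0],[0.2,0.09,0.7,0,0,0,0],[0.2,0.09,0.7,0,0,0,0],[0.2,0.09,0.7,0,0,0,0]]' 55
python3 - <<'E'
from h import *
from cell import robot,read_camera
import cv2
for i in range(4): w=read_camera("wrist")
f=w["frame"][:,:,::-1]; cv2.imwrite("pics/w12.png",cv2.resize(f[185:245,240:320],(800,600),interpolation=cv2.INTER_CUBIC))
s=robot.observe(); print(s["time"],s["tool_pos"],s["tool_rot"],s["contact_force"],s["torque"],s["opening"])
np.savez("w12.npz",**{k:w[k] for k in("intrinsics","R","t")})
E
```

```text
time: 7.28
tool_pos: [0.4993, 0.2391, 0.1952]
tool_rot: [-3.142, 0.0, 1.695]
contact_force: [-0.3, -0.2, -1.8]
opening: 0.0149
7.475 [0.49932363 0.23912793 0.1952717 ] [3.14140710e+00 1.81010730e-05 1.69503927e+00] [-0.00659893 -0.27273123 -1.27910034] [-0.00341913 -0.11549637 -0.00093238] 0.015312163392365238
```

View pics/w12.png

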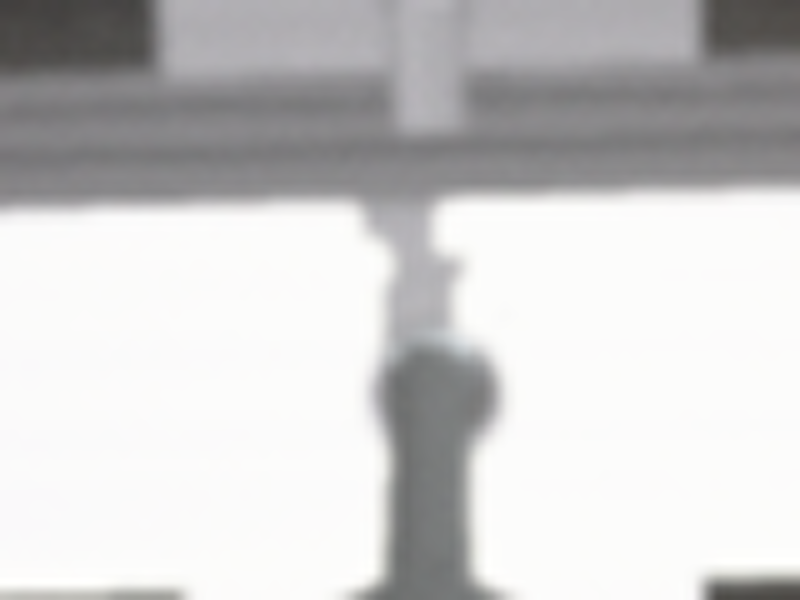

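Run:
```python
from h import *
from cell import robot
np.set_printoptions(precision=4,suppress=True)
W=dict(np.load("w12.npz")); s=robot.observe()
c=lambda u,v:(W,)+un(240,185,10,10,u,v)
b=plane(*c(438,391),.098)
R=Rn.from_euler('xyz',s["tool_rot"]).as_matrix()
tip=s["tool_pos"]+R@[0,0,.095]
for v in (340,348):
  rim=plane(*c(430,v),tip[2])-R@[.003,0,0]
  print(b,tip,rim,"tool",R.T@(b-rim)*100)
# block edge -> centreline
e=plane(*c(438,192),.098); print("far edge",e,"bore from edge 15mm ->",e-R@[.015,0,0])
for r in (.00475,.0055): print([np.round((np.array(proj(W,b+R@[r*np.cos(a),r*np.sin(a),0]))-[239.5,184.5])*10-.5) for a in (0,1.57,3.14,4.71)])
```

```text
[0.5004 0.2373 0.098 ] [0.4993 0.2391 0.1003] [0.4996 0.239  0.1003] tool [-0.1768  0.0604  0.2272]
[0.5004 0.2373 0.098 ] [0.4993 0.2391 0.1003] [0.4997 0.2384 0.1003] tool [-0.1146  0.0603  0.2272]
far edge [0.4985 0.2527 0.098 ] bore from edge 15mm -> [0.5003 0.2378 0.098 ]
[array([438., 331.]), array([501., 391.]), array([438., 451.]), array([375., 391.])]
[array([438., 321.]), array([511., 391.]), array([438., 460.]), array([365., 391.])]
```

```bash
python3 -m crank '[[-0.1,0.06,0,0,0,0,0],[-0.1,0.06,0,0,0,0,0],[-0.1,0.06,0.2,0,0,0,0],[-0.1,0.06,0.4,0,0,0,0],[-0.1,0.06,0.5,0,0,0,0]]' 55
python3 - <<'E'
from h import *
from cell import robot,read_camera
import cv2
for i in range(3): w=read_camera("wrist")
f=w["frame"][:,:,::-1]; cv2.imwrite("pics/w13.png",cv2.resize(f[185:245,240:320],(800,600),interpolation=cv2.INTER_CUBIC))
s=robot.observe(); print(s["time"],s["tool_pos"],s["tool_rot"],s["contact_force"],s["torque"],s["opening"])
E
```

```text
time: 8.1
tool_pos: [0.4999, 0.2382, 0.1899]
tool_rot: [-3.141, 0.0, 1.695]
contact_force: [0.1, -0.1, -1.5]
opening: 0.0151
8.25 [0.49998884 0.23821061 0.1901103 ] [-3.14149856e+00  1.00062671e-04  1.69512484e+00] [ 0.19169402  0.42982721 -0.9868183 ] [ 0.00305162 -0.05215151  0.0241496 ] 0.015307558330673737
```

View pics/w13.png

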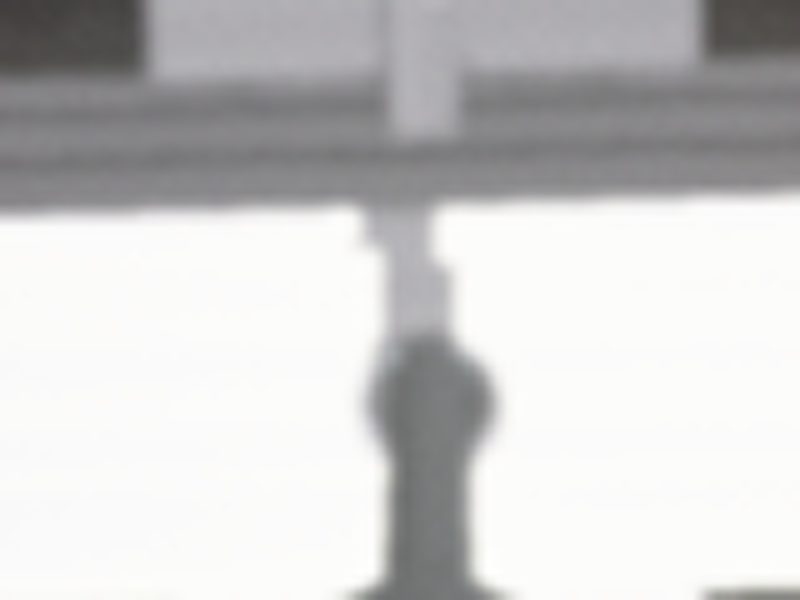

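The tip is at z≈0.095, 3 mm below the block's top, with no contact force, so it's in the bore. Now I'll press slowly onto the pin.

```bash
python3 -m crank '[[0,0,0.1,0,0,0,0],[0,0,0.2,0,0,0,0],[0,0,0.3,0,0,0,0],[0,0,0.4,0,0,0,0],[0,0,0.5,0,0,0,0]]' 60; python3 -m crank '[[0,0,0.1,0,0,0,0],[0,0,0.2,0,0,0,0],[0,0,0.3,0,0,0,0]]'
```

```text
time: 8.88
tool_pos: [0.5, 0.2382, 0.1851]
tool_rot: [-3.142, 0.0, 1.695]
contact_force: [-0.4, 0.0, -0.6]
opening: 0.0149
time: 9.25
tool_pos: [0.5002, 0.2383, 0.1828]
tool_rot: [3.141, -0.0, 1.695]
contact_force: [-1.9, -2.0, 5.4]
opening: 0.0149
```

```bash
python3 -m crank '[[0,0,0.1,0,0,0,0],[0,0,0.2,0,0,0,0],[0,0,0.3,0,0,0,0]]';  python3 - <<'E'
from cell import robot
s=robot.observe(); print(s["tool_pos"],s["contact_force"],s["torque"])
E
```

```text
time: 9.62
tool_pos: [0.5002, 0.2383, 0.1803]
tool_rot: [3.14, -0.0, 1.695]
contact_force: [-2.8, -0.5, 9.1]
opening: 0.0152
[0.50021918 0.23832539 0.18034829] [-2.82331924 -0.48898488  9.09662962] [-0.1879134   0.46175651  0.00765541]
```

```bash
python3 -m crank '[[0,-0.05,0.1,0,0,0,0],[0,-0.05,0.2,0,0,0,0],[0,-0.05,0.3,0,0,0,0],[0,-0.05,0.4,0,0,0,0]]'
```

```text
time: 10.12
tool_pos: [0.5, 0.2383, 0.1765]
tool_rot: [3.139, -0.0, 1.695]
contact_force: [-2.4, -0.2, 7.9]
opening: 0.0153
```

```bash
python3 -m crank '[[0,0,0.1,0,0,0,0],[0,0,0.2,0,0,0,0],[0,0,0.3,0,0,0,0],[0,0,0.4,0,0,0,0]]'
```

```text
time: 10.62
tool_pos: [0.5, 0.2383, 0.1725]
tool_rot: [3.139, -0.0, 1.695]
contact_force: [-1.3, -0.2, 8.4]
opening: 0.0153
```

```bash
python3 -m crank '[[0,-0.02,0.1,0,0,0,0],[0,-0.02,0.2,0,0,0,0],[0,-0.02,0.3,0,0,0,0],[0,-0.02,0.4,0,0,0,0],[0,-0.02,0.5,0,0,0,0]]'
```

```text
time: 11.25
tool_pos: [0.5, 0.2383, 0.1675]
tool_rot: [3.139, -0.0, 1.695]
contact_force: [-1.5, -1.0, 8.2]
opening: 0.015
```

```bash
python3 -m crank '[[0,0,0.1,0,0,0,0],[0,0,0.2,0,0,0,0],[0,0,0.3,0,0,0,0],[0,0,0.4,0,0,0,0],[0,0,0.5,0,0,0,0]]'
```

```text
time: 11.88
tool_pos: [0.5, 0.2383, 0.1625]
tool_rot: [3.139, -0.0, 1.695]
contact_force: [-1.1, -0.4, 8.5]
opening: 0.0154
```

```bash
python3 -m crank '[[0,0,0.1,0,0,0,0],[0,0,0.2,0,0,0,0],[0,0,0.3,0,0,0,0],[0,0,0.4,0,0,0,0],[0,0,0.5,0,0,0,0]]'
```

```text
time: 12.5
tool_pos: [0.5, 0.2383, 0.1575]
tool_rot: [3.139, -0.0, 1.695]
contact_force: [-0.8, -1.0, 9.0]
opening: 0.0151
```

```bash
python3 -m crank '[[0,0,0.1,0,0,0,0],[0,0,0.2,0,0,0,0],[0,0,0.3,0,0,0,0],[0,0,0.4,0,0,0,0],[0,0,0.5,0,0,0,0]]'
```

```text
time: 13.12
tool_pos: [0.5, 0.2383, 0.1525]
tool_rot: [3.139, -0.0, 1.695]
contact_force: [-0.8, -1.4, 8.4]
opening: 0.015
```

```bash
python3 -m crank '[[0,0,0.1,0,0,0,0],[0,0,0.2,0,0,0,0],[0,0,0.3,0,0,0,0],[0,0,0.4,0,0,0,0]]'
```

```text
time: 13.62
tool_pos: [0.5, 0.2383, 0.1485]
tool_rot: [3.139, -0.0, 1.695]
contact_force: [-1.2, -0.6, 9.3]
opening: 0.0149
```

```bash
python3 -m crank '[[0,0,0.1,0,0,0,0],[0,0,0.2,0,0,0,0]]'
```

```text
time: 13.88
tool_pos: [0.5, 0.2383, 0.1465]
tool_rot: [3.139, -0.0, 1.695]
contact_force: [-1.4, -2.2, 8.5]
opening: 0.0151
```

```bash
python3 -m crank '[[0,0,0.1,0,0,0,0],[0,0,0.1,0,0,0,0]]'
```

```text
time: 14.12
tool_pos: [0.5, 0.2383, 0.1454]
tool_rot: [3.139, -0.0, 1.695]
contact_force: [-0.9, -0.5, 8.0]
opening: 0.0152
```

```bash
python3 -m crank '[[0,0,0.1,0,0,0,0],[0,0,0.1,0,0,0,0]]'
```

```text
time: 14.38
tool_pos: [0.5, 0.2383, 0.1444]
tool_rot: [3.139, -0.0, 1.695]
contact_force: [-0.7, -0.3, 7.6]
opening: 0.015
```

```bash
python3 -m crank '[[0,0,0.05,0,0,0,0],[0,0,0.05,0,0,0,0]]'
```

```text
time: 14.62
tool_pos: [0.5, 0.2383, 0.144]
tool_rot: [3.139, -0.0, 1.695]
contact_force: [-1.4, -0.7, 9.8]
opening: 0.0151
```

```bash
python3 -m crank '[[0,0,0.05,0,0,0,0],[0,0,0.05,0,0,0,0]]'
```

```text
time: 14.88
tool_pos: [0.5, 0.2383, 0.1435]
tool_rot: [3.139, -0.0, 1.695]
contact_force: [-0.8, -1.5, 8.6]
opening: 0.0148
```

```bash
python3 -m crank '[[0,0,0.05,0,0,0,0],[0,0,0.05,0,0,0,0]]'
```

```text
time: 15.12
tool_pos: [0.5, 0.2383, 0.143]
tool_rot: [3.139, -0.0, 1.695]
contact_force: [-0.7, -0.1, 9.3]
opening: 0.0152
```

```bash
python3 -m crank '[[0,0,0.05,0,0,0,0],[0,0,0.1,0,0,0,0]]'; python3 -c "
from cell import robot
s=robot.observe(); print(s['tool_pos'],s['contact_force'])"
```

```text
time: 15.38
tool_pos: [0.5001, 0.2383, 0.1423]
tool_rot: [3.139, -0.0, 1.695]
contact_force: [-2.9, -1.0, 11.6]
opening: 0.0149
[0.50005183 0.23831695 0.14233437] [-2.92685468 -1.01231356 11.60799878]
```

```bash
python3 -m crank '[[0,0,0.05,0,0,0,0],[0,0,0.1,0,0,0,0]]'; python3 -c "
from cell import robot
s=robot.observe(); print(s['tool_pos'],s['contact_force'])"
```

```text
time: 15.62
tool_pos: [0.5001, 0.2384, 0.1416]
tool_rot: [3.138, -0.0, 1.695]
contact_force: [-2.9, -1.4, 13.8]
opening: 0.0149
[0.50012061 0.23836679 0.14164024] [-2.91940103 -1.41889777 13.80886723]
```

```bash
python3 -m crank '[[0,0,0.02,0,0,0,0],[0,0,0.02,0,0,0,0]]'
python3 - <<'E'
from h import *
from cell import robot,read_camera
import cv2
f=read_camera("scene")["frame"][:,:,::-1]; cv2.imwrite("pics/s14.png",cv2.resize(f[140:210,260:350],(770,600),interpolation=cv2.INTER_CUBIC))
s=robot.observe(); print(s['tool_pos'],s['contact_force'])
E
```

```text
time: 15.88
tool_pos: [0.5001, 0.2384, 0.1416]
tool_rot: [3.138, -0.0, 1.695]
contact_force: [-3.0, -1.5, 13.3]
opening: 0.0152
[0.5001278  0.23836612 0.14159745] [-2.35278472 -0.90697203 14.75368642]
```

View pics/s14.png

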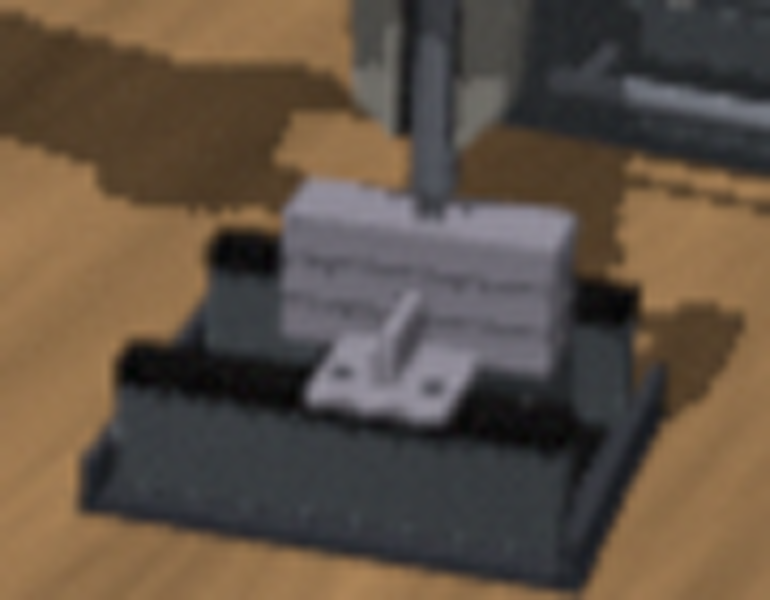

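Force holds at about 15 N without creeping, after about 38 mm of sliding at a steady 10 N: the pin is at its stop. I'll lift out.

```bash
python3 -m crank '[[0,0,-0.5,0,0,0,0],[0,0,-2,0,0,0,0],[0,0,-4,0,0,0,0],[0,0,-7,0,0,0,0],[0,0,-11,0,0,0,0]]'; python3 -m crank '[[0,0,0,0,0,0,0],[0,0,0,0,0,0,0]]'
python3 - <<'E'
from h import *
from cell import robot,read_camera
import cv2
np.set_printoptions(precision=4,suppress=True)
for i in range(2): w=read_camera("wrist")
f=w["frame"][:,:,::-1]; cv2.imwrite("pics/w15.png",cv2.resize(f[150:270,200:360],(800,600),interpolation=cv2.INTER_CUBIC))
s=robot.observe(); print(s['time'],s['tool_pos'],s['tool_rot'],s['contact_force'],s['opening'])
np.savez("w15.npz",**{k:w[k] for k in("intrinsics","R","t")})
E
```

```text
time: 16.55
tool_pos: [0.4988, 0.238, 0.25]
tool_rot: [-3.139, 0.0, 1.695]
contact_force: [-0.0, -0.1, -1.5]
opening: 0.0151
time: 16.8
tool_pos: [0.4989, 0.238, 0.249]
tool_rot: [-3.141, 0.0, 1.695]
contact_force: [0.4, -0.6, -0.8]
opening: 0.0152
16.9 [0.4986 0.2379 0.2482] [-3.139   0.0006  1.6951] [ 0.3947  1.4096 -1.3098] 0.014744832603737086
```

View pics/w15.png

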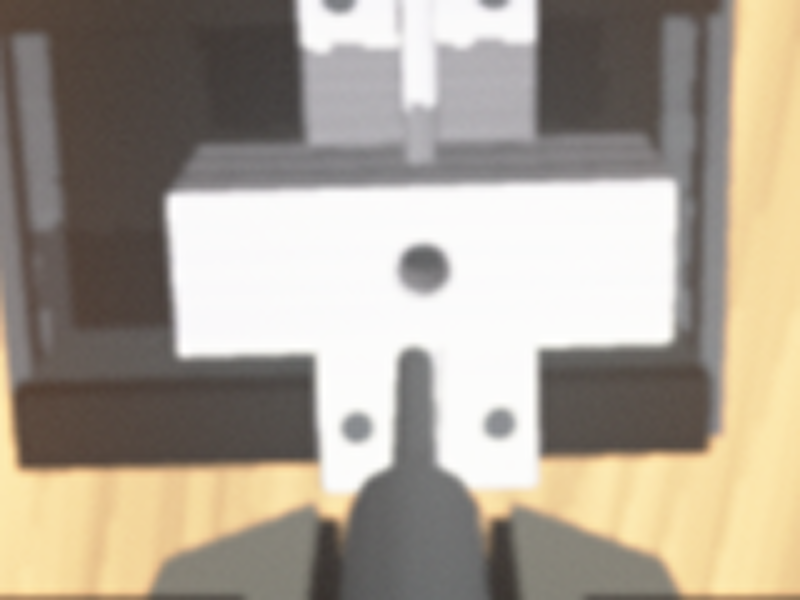

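Run:
```python
from h import *
from cell import robot
s=robot.observe(); print(go(s,[.5262,-.209,.25],1.695))
```

```text
(array([-44.69,  -2.81,  -0.15]), array([-0.15,  0.03,  0.  ]))
```

```bash
python3 -m crank '[[-3,-0.2,0,0,0,0,0],[-8,-0.5,0,0,0,0,0],[-13.5,-0.9,0,0,0,0,0],[-19,-1.2,0,0,0,0,0],[-24.5,-1.6,0,0,0,0,0]]'
python3 -m crank '[[-5.5,-0.3,0,0,0,0,0],[-11,-0.7,0,0,0,0,0],[-16,-1.0,0,0,0,0,0],[-18.5,-1.1,0,0,0,0,0],[-20,-1.2,0,0,0,0,0]]'
python3 -m crank '[[0,0,0,0,0,0,0],[0,0,0,0,0,0,0],[0,0,0,0,0,0,0]]'
python3 - <<'E'
from h import *
from cell import robot,read_camera
import cv2
np.set_printoptions(precision=4,suppress=True)
w=read_camera("wrist")
f=w["frame"][:,:,::-1]; cv2.imwrite("pics/w16.png",cv2.resize(f[130:280,220:420],(800,600),interpolation=cv2.INTER_CUBIC))
s=robot.observe(); print(s['time'],s['tool_pos'],s['tool_rot'],s['contact_force'],s['opening'],go(s,[.5262,-.209,.25],1.695))
np.savez("w16.npz",**{k:w[k] for k in("intrinsics","R","t")})
E
```

```text
time: 17.52
tool_pos: [0.5133, -0.0086, 0.2484]
tool_rot: [-3.14, -0.001, 1.695]
contact_force: [0.2, -0.0, -1.0]
opening: 0.015
time: 18.15
tool_pos: [0.5262, -0.208, 0.2482]
tool_rot: [-3.14, -0.001, 1.694]
contact_force: [0.1, 0.7, -0.1]
opening: 0.0151
time: 18.52
tool_pos: [0.5268, -0.2058, 0.2496]
tool_rot: [3.142, -0.0, 1.697]
contact_force: [0.7, -0.7, -2.1]
opening: 0.0152
18.575 [ 0.5268 -0.2059  0.2497] [3.1415 0.     1.6965] [-0.3014  0.4927 -0.8723] 0.014738443906292793 (array([-0.3 , -0.1 , -0.03]), array([0.01, 0.  , 0.09]))
```

View pics/w16.png

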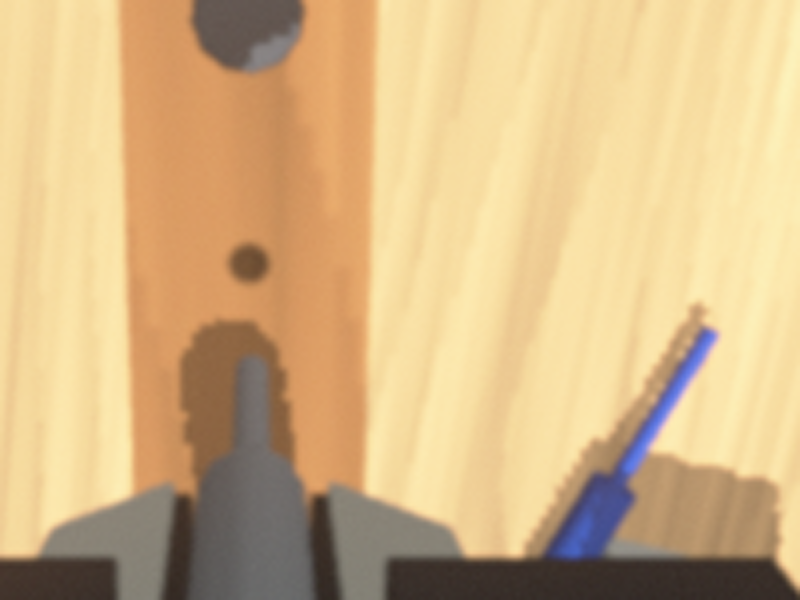

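```bash
python3 -m crank '[[-0.3,-0.06,3,0,0,0,0],[-0.3,-0.06,6,0,0,0,0],[-0.3,-0.06,7.8,0,0,0,0],[-0.3,-0.06,8,0,0,0,0],[-0.3,-0.06,8,0,0,0,0]]'
python3 -m crank '[[0,0,0,0,0,0,0],[0,0,0,0,0,0,0]]'
python3 - <<'E'
from h import *
from cell import robot,read_camera
import cv2
np.set_printoptions(precision=4,suppress=True)
w=read_camera("wrist")
f=w["frame"][:,:,::-1]; cv2.imwrite("pics/w17.png",cv2.resize(f[180:240,240:320],(800,600),interpolation=cv2.INTER_CUBIC))
s=robot.observe(); print(s['time'],s['tool_pos'],s['tool_rot'],s['contact_force'],s['opening'],go(s,[.5262,-.209,.1007],1.695))
np.savez("w17.npz",**{k:w[k] for k in("intrinsics","R","t")})
E
```

```text
time: 19.2
tool_pos: [0.5269, -0.2099, 0.1703]
tool_rot: [3.141, 0.001, 1.696]
contact_force: [0.4, 0.5, -0.8]
opening: 0.0154
time: 19.45
tool_pos: [0.5268, -0.2101, 0.1703]
tool_rot: [3.14, 0.001, 1.695]
contact_force: [-0.6, 0.2, -0.1]
opening: 0.0151
19.5 [ 0.5267 -0.2101  0.1701] [3.1407 0.0008 1.6951] [ 0.5491 -0.5424 -0.6124] 0.015118958687767031 (array([ 0.12, -0.04,  6.94]), array([0.05, 0.04, 0.01]))
```

View pics/w17.png

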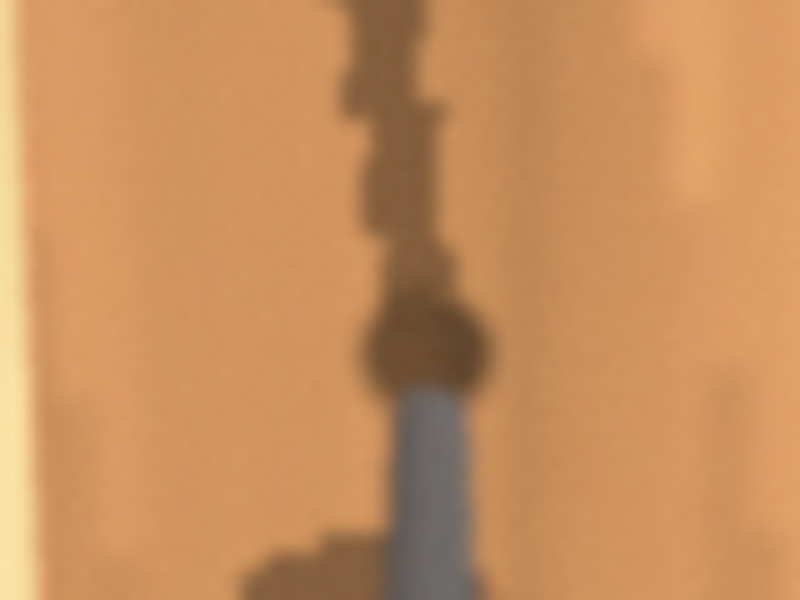

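Run:
```python
from h import *
from cell import robot
np.set_printoptions(precision=4,suppress=True)
W=dict(np.load("w17.npz")); s=robot.observe()
c=lambda u,v:(W,)+un(240,180,10,10,u,v)
b=plane(*c(427,350),.062)
R=Rn.from_euler('xyz',s["tool_rot"]).as_matrix()
tip=s["tool_pos"]+R@[0,0,.095]
rim=plane(*c(431,388),tip[2])-R@[.003,0,0]
print(b,tip,rim,"tool",R.T@(b-rim)*100)
r=.00475; print([np.round((np.array(proj(W,b+R@[r*np.cos(a),r*np.sin(a),0]))-[239.5,179.5])*10-.5) for a in (0,1.57,3.14,4.71)])
```

```text
[ 0.5267 -0.2084  0.062 ] [ 0.5268 -0.2101  0.0751] [ 0.5272 -0.2102  0.0751] tool [ 0.1789 -0.0284  1.3132]
[array([427., 291.]), array([488., 350.]), array([427., 408.]), array([366., 350.])]
```

```bash
python3 -m crank '[[0.14,-0.03,0.6,0,0,0,0],[0.14,-0.03,1.0,0,0,0,0],[0.14,-0.03,1.0,0,0,0,0],[0.14,-0.03,1.0,0,0,0,0]]'
python3 - <<'E'
from h import *
from cell import robot,read_camera
import cv2
np.set_printoptions(precision=4,suppress=True)
w=read_camera("wrist")
f=w["frame"][:,:,::-1]; cv2.imwrite("pics/w18.png",cv2.resize(f[180:240,240:320],(800,600),interpolation=cv2.INTER_CUBIC))
s=robot.observe(); print(s['time'],s['tool_pos'],s['tool_rot'],s['contact_force'],s['opening'],go(s,[.5262,-.209,.1007],1.695))
np.savez("w18.npz",**{k:w[k] for k in("intrinsics","R","t")})
E
```

```text
time: 20.0
tool_pos: [0.526, -0.2087, 0.1595]
tool_rot: [-3.142, 0.0, 1.695]
contact_force: [0.5, -0.0, -1.4]
opening: 0.0152
20.05 [ 0.5261 -0.2087  0.1596] [3.1414 0.0002 1.6951] [ 0.4295 -0.0799 -1.5576] 0.015101915724028143 (array([-0.03,  0.01,  5.89]), array([0.01, 0.01, 0.01]))
```

View pics/w18.png

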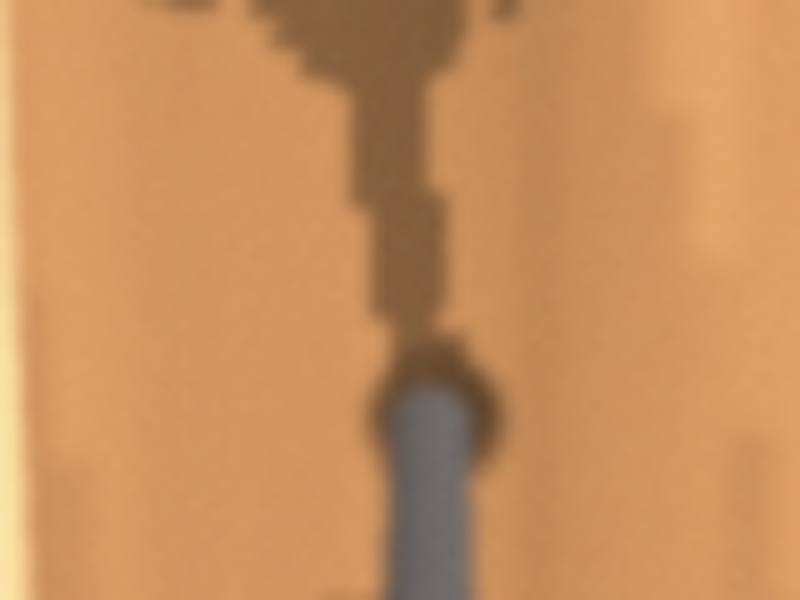

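```bash
python3 -m crank '[[0.05,0.03,0,0,0,0,0],[0.05,0.03,0.4,0,0,0,0],[0.05,0.03,0.8,0,0,0,0],[0.05,0.03,1.2,0,0,0,0]]'
```

```text
time: 20.55
tool_pos: [0.5261, -0.208, 0.1471]
tool_rot: [-3.141, -0.0, 1.695]
contact_force: [0.4, -0.8, -1.3]
opening: 0.0149
```

```bash
python3 -m crank '[[-0.02,0,0.8,0,0,0,0],[-0.02,0,1.6,0,0,0,0],[-0.02,0,2.4,0,0,0,0],[-0.02,0,3.2,0,0,0,0],[-0.02,0,3.8,0,0,0,0]]'; python3 -m crank '[[0,0,0.2,0,0,0,0],[0,0,0.4,0,0,0,0],[0,0,0.5,0,0,0,0],[0,0,0.6,0,0,0,0]]'
```

```text
time: 21.18
tool_pos: [0.5261, -0.2082, 0.1088]
tool_rot: [-3.141, -0.0, 1.695]
contact_force: [0.4, 0.0, -1.2]
opening: 0.0151
time: 21.68
tool_pos: [0.5263, -0.2083, 0.1037]
tool_rot: [3.141, 0.0, 1.695]
contact_force: [-0.2, 0.4, -1.3]
opening: 0.0155
```

```bash
python3 -m crank '[[0,0,0.1,0,0,0,0],[0,0,0.2,0,0,0,0],[0,0,0.2,0,0,0,0]]'; python3 -m crank '[[0,0,0.05,0,0,0,0],[0,0,0.1,0,0,0,0],[0,0,0.1,0,0,0,0]]'
```

```text
time: 22.05
tool_pos: [0.5262, -0.2083, 0.1015]
tool_rot: [-3.141, 0.0, 1.695]
contact_force: [0.1, 0.5, -0.4]
opening: 0.0152
time: 22.42
tool_pos: [0.5263, -0.2083, 0.1007]
tool_rot: [3.141, 0.0, 1.695]
contact_force: [0.1, 0.2, 0.9]
opening: 0.015
```

```bash
python3 -m crank '[[0,0,0,0,0,0,0.3],[0,0,0,0,0,0,0.5],[0,0,0,0,0,0,0.5],[0,0,0,0,0,0,0.5]]'; python3 -m crank '[[0,0,-3,0,0,0,0.5],[0,0,-7,0,0,0,0.5],[0,0,-12,0,0,0,0.5],[0,0,-15,0,0,0,0.5],[0,0,-15,0,0,0,0.5]]'
python3 - <<'E'
from h import *
from cell import robot,read_camera
import cv2
np.set_printoptions(precision=4,suppress=True)
for i in range(3):w=read_camera("wrist")
cv2.imwrite("pics/w20.png",w["frame"][:,:,::-1])
np.savez("w20.npz",**{k:w[k] for k in("intrinsics","R","t")})
c=read_camera("scene"); cv2.imwrite("pics/s20.png",cv2.resize(c["frame"][210:330,170:310,::-1],(700,600),interpolation=cv2.INTER_CUBIC))
s=robot.observe(); print(s['time'],s['tool_pos'],s['tool_rot'],s['contact_force'],s['opening'])
E
```

```text
time: 22.92
tool_pos: [0.5263, -0.2083, 0.1005]
tool_rot: [3.142, 0.0, 1.695]
contact_force: [-0.8, 0.4, 0.8]
opening: 0.045
time: 23.55
tool_pos: [0.5272, -0.2088, 0.2532]
tool_rot: [3.137, 0.003, 1.695]
contact_force: [0.8, -0.6, -0.4]
opening: 0.0458
23.75 [ 0.5256 -0.2079  0.249 ] [-3.1393 -0.0016  1.6951] [-0.2831 -0.0945  0.0396] 0.04619612533243437
```

View pics/w20.png

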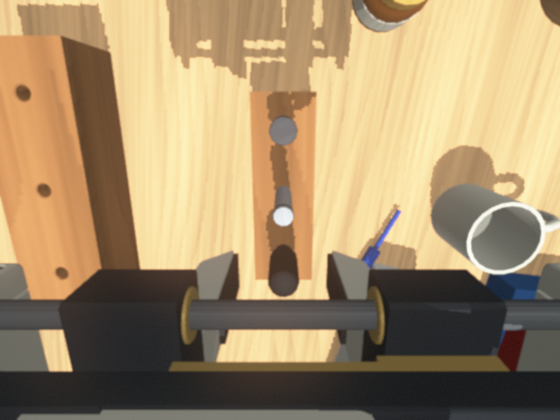

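View pics/s20.png

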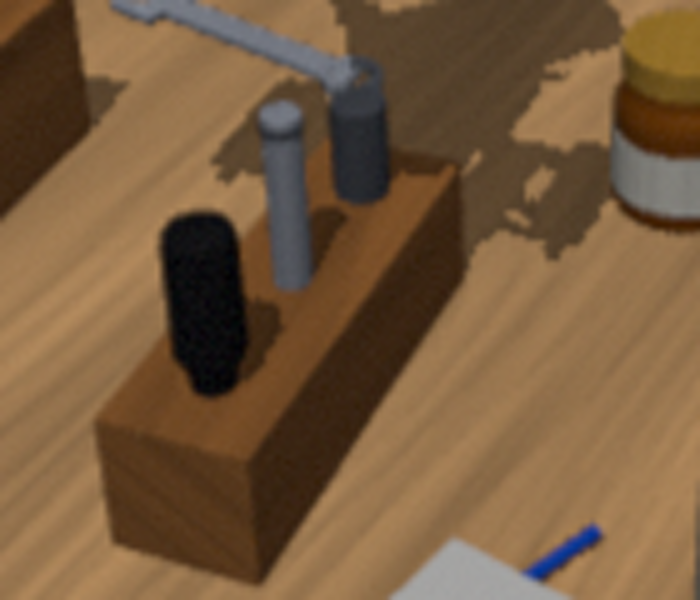

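The punch is home: it stands in the middle hole with its shoulder on the block. I'll move the arm aside for one last overview from the top camera.

```bash
python3 -m crank '[[-2,-4,-1,0,0,0,0.5],[-5,-8,-2,0,0,0,0.5],[-9,-12,-3,0,0,0,0.5],[-13,-15,-3,0,0,0,0.5],[-15,-16,-3,0,0,0,0.5]]'; python3 -m crank '[[-4,-1,0,0,0,0,0.5],[-8,-2,0,0,0,0,0.5],[-10,-2,0,0,0,0,0.5],[-10,-2,0,0,0,0,0.5],[-10,-2,0,0,0,0,0.5]]';python3 - <<'E'
from h import *
from cell import robot,read_camera
import cv2
np.set_printoptions(precision=4,suppress=True)
T=read_camera("top");S=read_camera("scene")
cv2.imwrite("pics/t21.png",T["frame"][:,:,::-1])
t=T["frame"][:,:,::-1]; cv2.imwrite("pics/t21c.png",cv2.resize(t[170:260,295:405],(770,630),interpolation=cv2.INTER_CUBIC)[:600])
cv2.imwrite("pics/t21h.png",cv2.resize(t[195:285,120:210],(600,600),interpolation=cv2.INTER_CUBIC))
f=S["frame"][:,:,::-1]; cv2.imwrite("pics/s21.png",f)
cv2.imwrite("pics/s21c.png",cv2.resize(f[215:325,185:295],(600,600),interpolation=cv2.INTER_CUBIC))
s=robot.observe(); print(s['time'],s['tool_pos'],s['tool_rot'],s['contact_force'],s['opening'])
E
```

```text
time: 24.38
tool_pos: [0.3844, -0.3786, 0.2794]
tool_rot: [-3.14, -0.002, 1.692]
contact_force: [0.4, -0.2, 0.2]
opening: 0.0461
time: 25.0
tool_pos: [0.3791, -0.4775, 0.2798]
tool_rot: [-3.141, -0.002, 1.696]
contact_force: [-0.2, -0.1, 0.2]
opening: 0.0461
25.1 [ 0.379  -0.4775  0.2805] [-3.1415 -0.0005  1.6963] [0.068  0.5153 0.3372] 0.04587476628651904
```

View pics/t21.png

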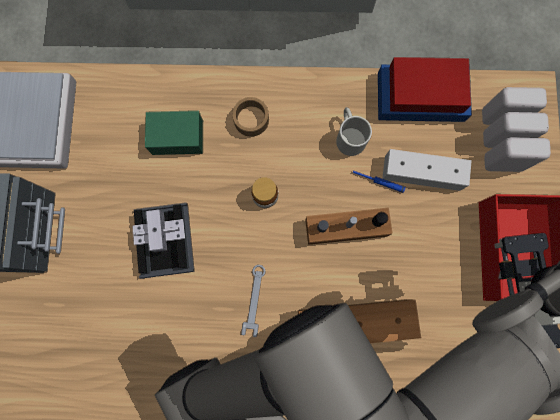

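View pics/t21c.png

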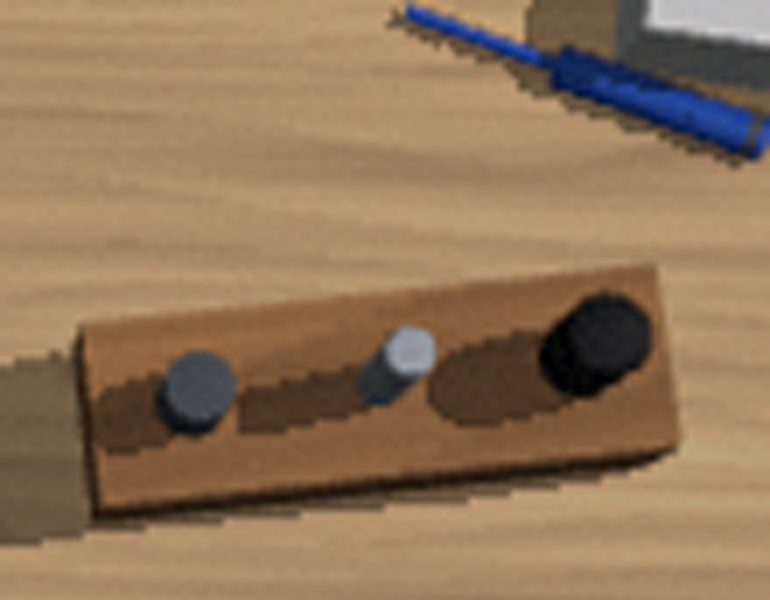

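View pics/s21c.png

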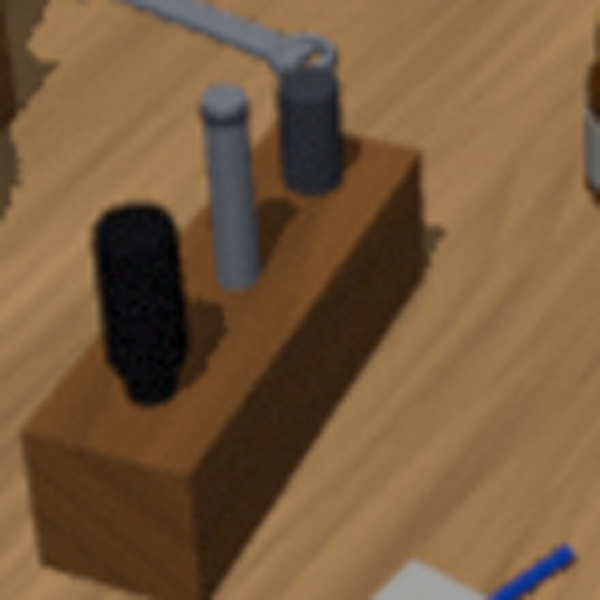

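View pics/t21h.png

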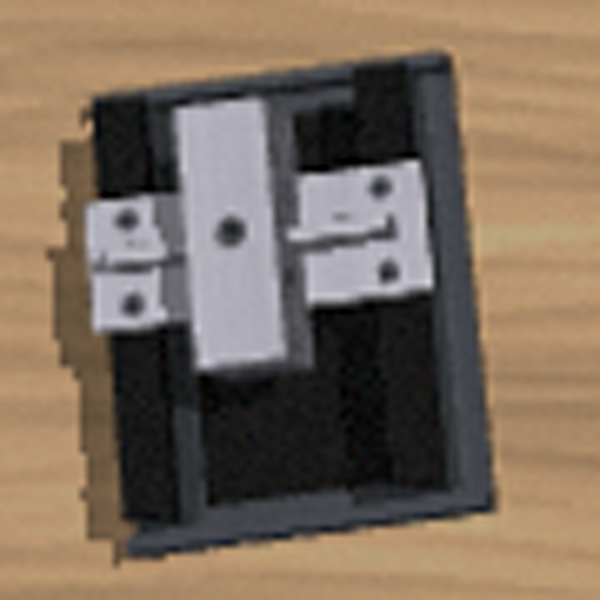

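The punch, block, hinge and bystanders are at their starting pixels, and the bore is dark and empty. The blue look-alike lies against the white block. I won't handle it: the task says to leave it alone, and it would have to be balanced on a 6 mm tip. Handing in.

```bash
python3 -c "
from cell import robot
print(robot.hand_in(), robot.observe()['time'])"
```

```text
the job is handed in; nothing more can be done
the job is handed in; nothing more can be done
```

The pin is driven out and the drift punch is back in its hole, but one thing went wrong: the blue look-alike punch was knocked over.

- **Pin:** I found the bore with the wrist camera. The pin slid at a steady 10 N or so for about 38 mm, until it stopped where "right out" was expected. There the force rose to about 15–16 N and held without creeping. At about 4 N per mm that is under 4 mm of sinking, against the 5 mm limit. The bore now looks dark and empty. I could not see the pin itself on the tray pad, because the hinge hides it.
- **Punch:** It is back in the middle hole at the height where I first gripped it. A light contact showed its shoulder seated, and its pixels match the first pictures.
- **Other things:** Block, hinge, stub, driver, jar, carton, mug, ring and wrench look unmoved in the last top view.
- **Failed check:** The blue punch had been standing on its tip beside the block. It was down right after my first descent, so the end of the gripper most likely tipped it. It now lies on the table against the white block. I left it there because you said to leave it alone, and standing it back on a 6 mm tip risked more harm. So "leave the other things where they are" does not hold for it.

I handed in at about 25 s of the 72 s allowed, with the arm clear of everything.

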